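# Shim the rocking model vibrator until it stands firm

### The job

The model vibrator rocks because its front right foot is too short. With the fingertips push the wooden wedge, thin end first, under that foot, a little at a time, and press down on the top of the vibrator over that foot to feel whether it still rocks; stop pushing when it stands firm and level, before the wedge starts to shove it along. Pick nothing up, leave the other things alone, and finish while still pressing down firmly (about 10 N) on the top over that foot.

Things in the scene. Friction and masses are not known exactly. Their poses are not given: they have to be found in the camera images.
- unit: Model vibrator: loose white and grey box, black rubber top plate, black dial and switch on its front, four black feet; 150 (x) x 170 (y) x 48 mm high, about 1.2 kg, slightly heavier at back left. Origin: centre of the footprint, level with the undersides of the three long feet. Axes: x to its back, y to its left, z up. Feet 18 mm across, centred at x +-62, y +-72 mm; housing underside 12 mm up.
- press_spot (a point): Point on the flat top of the vibrator straight above the short foot (front right), 13 mm in from the box's right and front edges, 50 mm above the bench: where to press. Axes as the vibrator's. Unshimmed, a push of 2 to 8 N here rocks the box down onto the short foot; let go, it rocks back to level.
- foot_spot (a point): Point on the axis of the short foot (front right, x -62, y -72 mm of the vibrator), at the level of the undersides of the long feet, so on the mat while the box stands level. There are then 4 to 7 mm of air (exact amount unknown) under the short foot. Axes as the vibrator's.
- wedge: Loose plain light wooden wedge lying flat on the mat (2 mm thick) at the right of the vibrator, 90 mm long (its y), 44 mm wide (its x), 90 g. Origin: centre of its underside. Thin edge (1.5 mm) at its -y end, upright end face (15.5 mm high) at its +y end, top one even slope, 1 in 6.4. It holds by friction and does not slip back.
- wedge_tip (a point): Middle of the thin edge of the wedge, at mat level. Axes as the wedge's. At the start it points at the short foot, 12 to 35 mm short of the foot's near side, up to 12 mm to one side and up to 9 degrees askew.
- wedge_butt (a point): Middle of the thick end face of the wedge, 8 mm above the mat: where to push. Axes as the wedge's; push along its -y.
- cast_lower: Bystander: grey plaster dental cast, 57 x 68 x 32 mm, near the work; origin at the centre of its underside.
- wax_block: Bystander: yellow block of wax, 30 x 62 x 19 mm, on the bench; origin at the centre of its underside.
- flask_grease: Bystander: white lidded container, 62 mm across, 45 mm high; origin at the centre of its underside.
Mind the look-alikes: they are no part of the job. There is more than one size of the wedge; the one meant has the size given above.

How it is judged:
On the way:
1. the thin end of the wedge has been pushed in under the short foot (y of wedge_tip in the frame of unit above -0.07 m and x of wedge_tip in the frame of unit between -0.076 and -0.048 m), for 0.1 s.
At the end, for the whole second after the job is handed in: Wedge tip under the short foot; fingers, off the wedge, press the vibrator's top within 45 mm of over that foot with over 5 N, over 3 N of it bearing on the wedge; under this the vibrator is still, level within 0.011 rad and within 10 mm of its place (all of step 1 and contact force between the fingers and unit above 5 N and contact force between wedge and unit above 3 N and horizontal distance between the grasp point and press_spot below 0.045 m and height (world z) of the grasp point above 0.045 m and angle between unit's own z axis and vertical below 0.011 rad and linear speed of unit below 0.01 m/s and angular speed of unit below 0.05 rad/s and distance of unit from where it was at the start of the episode below 0.01 m and contact force between the fingers and wedge below 0.1 N and angle between wedge's own z axis and vertical below 0.05 rad); the arm keeps its last pose, push and grip.
It fails at once if the wedge is lifted off the bench (height (world z) of wedge above 0.014 m or height (world z) of wedge_tip above 0.027 m).
It fails at once if the vibrator is lifted or tipped (height (world z) of unit above 0.018 m or angle between unit's own z axis and vertical above 0.16 rad).
It fails at once if the vibrator is shoved out of its place (distance of unit from where it was at the start of the episode above 0.02 m).
It fails at once if a bystander is moved (distance of any of cast_lower, wax_block, flask_grease from where it was at the start of the episode above 0.015 m).
It also fails if it takes over 58 s, if anything falls off the work surface, if the arm or the gripper's body presses on something with over 40 N, if the wrist force passes 120 N, or if a joint passes its speed limit or range.

### The arm

A 7-joint arm with a two-finger parallel gripper is mounted at the origin on a cart in front of the work surface, level with it; the furniture and walls round the work are solid. World frame = base frame: x ahead of the robot, y to its left, z up, the work surface at z = 0. Lengths are in m, angles in rad, forces in N, time in s.
With the tool pointing down it reaches from about 0.425 to 1.025 m from the base axis. Payload 9.4 kg.
Tool frame: the origin (TCP) lies on the centre line of the jaws, within the pads' length; the fingertips stand 22 mm ahead of it and the grasp point (between the pads) lies 3 mm ahead of it; z points along the fingers, y is the direction in which the jaws open and shut (so a half turn about z gives the same grasp; the last joint's range is limited). The gripper opens to 93 mm and grips with 3 to 60 N. Pads are 15 mm wide; open, the fingers measure 128 mm over their backs; the gripper's body (75 mm by 188 mm) begins 65 mm behind the grasp point.
Start: joints at [1.112, 0.599, -0.003, 1.599, 0.002, 0.943, -0.08], TCP at [0.27, -0.673, 0.241] pointing down, gripper open.
Joint ranges: [-2.57, 2.57], [-0.35, 1.97], [-1.29, 1.29], [0.11, 2.56], [-1.05, 4.19], [0.11, 1.86], [-2.63, 2.63]. Speed limits (rad/s): [2.22, 2.22, 3.01, 3.01, 3.14, 3.14, 3.14].

### API

Orientations are given as a rotation vector (axis times angle).
In Python, from station import env, vision gives the robot as it stands. The module is installed in compiled form; this text tells all that it offers.
- The arm moves only by the shell command python3 -m creep 'ROWS' [FORCE]. ROWS is JSON, a list of rows, each a list of 5 numbers: the opening, from 0 (shut) to 1 (fully open), then the shift along the tool's x, y, z in mm, then the turn about the tool's z in rad. A call has 1 to 20 rows; each row is the pose to reach, as a shift and turn from the pose measured when the call began, along the tool's axes at that moment; what a row does not reach only later rows make up. A row lasts 1/12 s, in which the tool goes at most 41.7 mm and 7.16 degrees, less where a joint would pass 70% of its speed; a pose out of reach is approached as far as the arm can. A call with a gripper value outside its range is refused whole. The fingers move at their own pace and stop on an object; FORCE is the grip in N (left out, the last holds). Time passes only in rows, so rows that repeat a pose let the fingers close. It gives the time, the measured TCP pose, the force and the opening at its end, in the units of the state.
- env.sense(): the state, without advancing time (a new reading comes with each control period).
- vision.snapshot(name): name is "scene" or "top"; returns the picture (480x640x3 uint8, red, green, blue); there is no depth.
- vision.camera_params(name): a dict with "camera_matrix" (3x3 intrinsics, pixels), "pose" (4x4, takes a point from camera to world coordinates). Camera axes: x right, y down, z forward; pixel columns grow to the right and rows downward; lengths in m; the calibration is good to about 2 mm. A picture is of the moment at which its call begins. camera_params takes no time and is no camera call.
- env.finish_job(): hands the job in, once; it reports no verdict.
Trained networks look in the newest picture that a camera, given by its name, has taken for a name from the list of things; names that differ only in an ending like _2 or _b are one class to them, and where a whole thing is asked for, a point or a joint stands for the part that bears it (a point fixed in the world has none). Each returns a list of dicts, best first, with "score" (0 to 1); they miss things now and then, are a little off and sometimes report something else, mostly with a low value. They report only what shows in the picture. A call takes as long as a camera call. They do not tell look-alikes from the thing itself.
- vision.find_in(label, camera): "position" ([x, y, z] in m, in world coordinates, good to about 4 mm: the middle of the surface that is visible of it).
The state is a dict: "t": time; "joint_positions": joint angles; "joint_vel": joint speeds; "joint_torque": joint torques, N m; "position": TCP position; "tool_rot": TCP orientation; "contact_force": force on the tool from outside, world axes, zero at the start; "wrist_torque": the same for the moment, N m; "width": finger opening in m.
Only numpy, scipy, OpenCV 4.12 (cv2) and the standard library are available. Lean on these libraries where they do the work, as an engineer would, in place of code of your own. Each camera call takes 0.05 s, during which the arm holds its last target.

## Working session

There is one attempt and no reset: what is moved stays moved. The work goes in short steps, Python scripts to look and compute and a shell command to move; the robot and the scene stay as the last step left them, time stands still between calls to the robot, and variables do not carry over. Pictures are saved under pics/ and viewed, and the job is handed in when it is done.

```bash
mkdir -p pics; ls; python3 - <<'E'
from station import env, vision
import cv2,numpy as np
s=env.sense(); print({k:np.round(v,3).tolist() for k,v in s.items()})
for c in ("scene","top"):
    im=vision.snapshot(c); cv2.imwrite(f"pics/a_{c}.png",im[:,:,::-1])
    p=vision.camera_params(c); print(c,np.round(p["camera_matrix"],1).tolist(),np.round(p["pose"],3).tolist())
    for l in ("unit","wedge","cast_lower","wax_block","flask_grease"):
        print(c,l,[(np.round(d["position"],3).tolist(),round(d["score"],2)) for d in vision.find_in(l,c)])
E
```

```text
pics
{'t': 0.0, 'joint_positions': [1.112, 0.6, -0.003, 1.6, 0.002, 0.943, -0.08], 'joint_vel': [0.001, 0.0, -0.0, 0.001, 0.001, -0.0, -0.0], 'joint_torque': [-0.0, -76.507, 1.497, -25.235, -0.052, 0.017, 0.0], 'position': [0.27, -0.672, 0.24], 'tool_rot': [-3.083, -0.596, 0.001], 'contact_force': [0.265, -0.115, -0.466], 'wrist_torque': [0.016, -0.05, -0.012], 'width': 0.093}
scene [[596.1, 0.0, 324.7], [0.0, 596.1, 245.6], [0.0, 0.0, 1.0]] [[-0.496, -0.665, 0.559, -0.149], [-0.869, 0.386, -0.31, 0.511], [-0.01, -0.639, -0.769, 0.928], [0.0, 0.0, 0.0, 1.0]]
scene unit [([0.55, 0.391, 0.05], 0.86)]
scene wedge [([0.516, 0.226, 0.01], 0.92), ([0.338, 0.166, 0.002], 0.67), ([0.658, -0.11, 0.013], 0.57)]
scene cast_lower [([0.327, 0.274, 0.015], 0.92)]
scene wax_block [([0.481, 0.019, 0.017], 0.69)]
scene flask_grease [([0.635, 0.055, 0.043], 0.7)]
top [[486.2, 0.0, 319.5], [0.0, 486.2, 238.7], [0.0, 0.0, 1.0]] [[0.026, -0.992, 0.127, 0.349], [-0.999, -0.021, 0.036, 0.13], [-0.033, -0.128, -0.991, 1.155], [0.0, 0.0, 0.0, 1.0]]
top unit [([0.568, 0.389, 0.051], 0.82)]
top wedge [([0.343, 0.162, 0.003], 0.77), ([0.659, -0.113, 0.013], 0.73), ([0.525, 0.227, 0.008], 0.66), ([0.568, 0.387, 0.051], 0.59)]
top cast_lower [([0.335, 0.273, 0.022], 0.63)]
top wax_block [([0.486, 0.014, 0.02], 0.63)]
top flask_grease [([0.645, 0.046, 0.045], 0.94)]
```

View pics/a_scene.png

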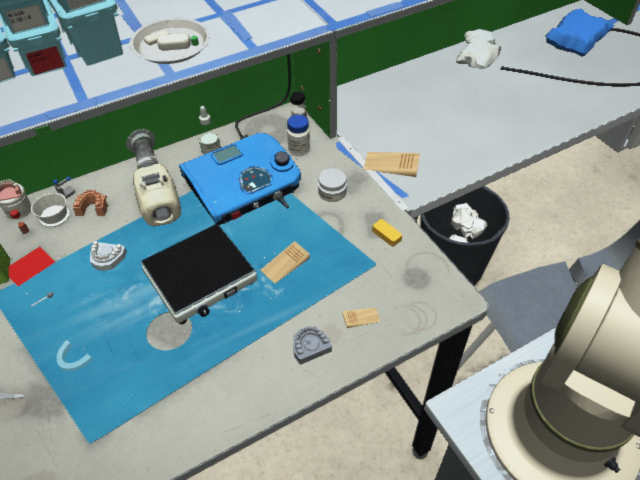

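View pics/a_top.png

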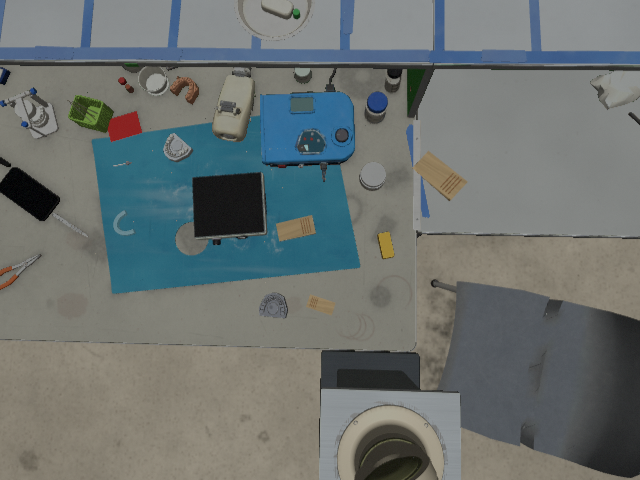

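The scene shows the unit (black top) at about px (200,270). The right-size wedge is on the mat at about (285,262). The small one at (362,317) and the larger one at (392,163) are the look-alikes. I'll zoom in to measure edges.

```bash
python3 - <<'E'
import cv2
a=cv2.imread("pics/a_scene.png")[205:340,130:330]; cv2.imwrite("pics/b1.png",cv2.resize(a,None,fx=4,fy=4,interpolation=cv2.INTER_CUBIC))
a=cv2.imread("pics/a_top.png")[160:260,180:330]; cv2.imwrite("pics/b2.png",cv2.resize(a,None,fx=5,fy=5,interpolation=cv2.INTER_CUBIC))
E
```

```text
(no output)
```

View pics/b1.png

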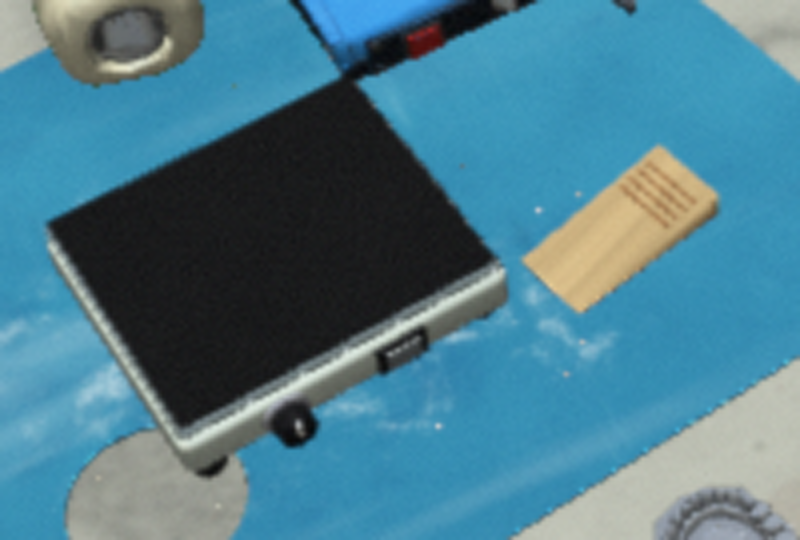

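View pics/b2.png

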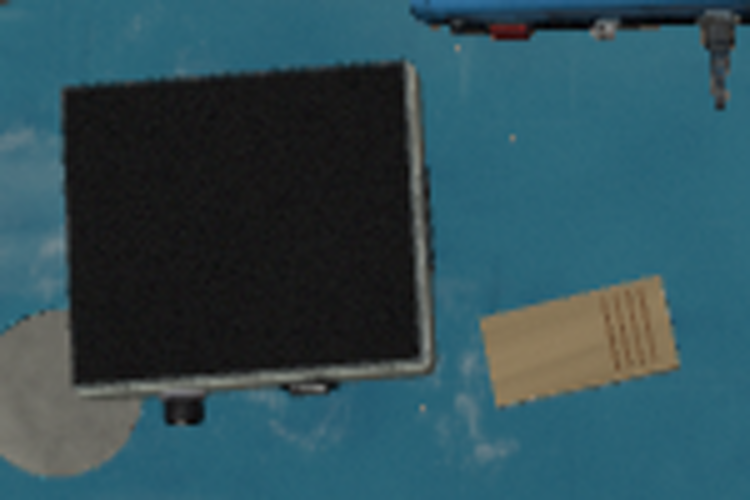

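```bash
cat > h.py <<'E'
import numpy as np
from scipy.optimize import least_squares
from station import env, vision
P={c:vision.camera_params(c) for c in ("scene","top")}
def proj(c,X):
    p=P[c];T=np.linalg.inv(p["pose"]);X=np.atleast_2d(X);q=(X@T[:3,:3].T+T[:3,3])@np.array(p["camera_matrix"]).T
    return q[:,:2]/q[:,2:]
def tf(x,y,a,L):
    c,s=np.cos(a),np.sin(a);L=np.atleast_2d(L)
    return np.c_[x+c*L[:,0]-s*L[:,1],y+s*L[:,0]+c*L[:,1],L[:,2]]
WL=np.array([[22,-45,3.5],[-22,-45,3.5],[22,45,17.5],[-22,45,17.5]])/1e3
def fitw(obs,x0=(0.52,0.227,np.pi)):
    f=lambda v:np.concatenate([(proj(c,tf(*v[:3],WL))-o).ravel() for c,o in obs.items()])
    return least_squares(f,x0)
def fitu(obs,x0=(0.56,0.39,0,0.005)):
    # corners order: BL, BR, FR, FL
    def f(v):
        i=v[3];L=np.array([[.075-i,.085-i,.05],[.075-i,-.085+i,.05],[-.075+i,-.085+i,.05],[-.075+i,.085-i,.05]])
        return np.concatenate([(proj(c,tf(*v[:3],L))-o).ravel() for c,o in obs.items()])
    return least_squares(f,x0)
def b1(l): return np.array(l)/4+[130,205]
def b2(l): return np.array(l)/5+[180,160]
def rel(u,w,L):
    X=tf(*w,L)[0];c,s=np.cos(u[2]),np.sin(u[2]);d=X[:2]-u[:2]
    return np.array([c*d[0]+s*d[1],-s*d[0]+c*d[1]])
E
python3 - <<'E'
from h import *
ws={"scene":b1([(582,313),(523,262),(718,195),(660,147)]),"top":b2([(498,407),(481,318),(680,367),(661,275)])}
# thick corners order: x=+22 is nearer robot
us={"scene":b1([(50,228),(352,78),(500,265),(183,432)]),"top":b2([(63,88),(405,63),(420,358),(75,383)])}
us["scene"]=us["scene"][[0,1,2,3]]
for obs in (ws,{"scene":ws["scene"]},{"top":ws["top"]}):
    r=fitw(obs);print("w",np.round(r.x,4),np.round(r.fun,1))
W=fitw(ws).x
for obs in (us,{"scene":us["scene"]},{"top":us["top"]}):
    r=fitu(obs);print("u",np.round(r.x,4),np.round(r.fun,1))
U=fitu(us).x
print("tip in unit",rel(U,W,[0,-.045,0]),"rel yaw deg",np.degrees(W[2]-U[2]-np.pi))
print("butt world",tf(*W,[0,.045,.01]),"foot",tf(*U[:3],[-.062,-.072,0]))
E
```

```text
w [0.5197 0.228  3.3728] [-0.3  0.6 -0.1  0.1  0.3  0.4  0.1 -0.   0.1 -0.1 -0.  -0.   0.3 -0.7
  0.3 -0.2]
w [0.5204 0.2277 3.38  ] [-0.2  0.4 -0.  -0.1  0.3  0.  -0.1 -0.4]
w [0.5191 0.2284 3.3647] [-0.2  0.  -0.1  0.   0.1 -0.3  0.2  0.2]
u [0.5653 0.385  0.0937 0.0045] [-0.  -0.6  0.  -0.2 -0.4 -0.8 -0.1 -0.2  0.1  0.3 -0.2  0.2  0.   0.7
 -0.2  0.7]
u [0.5642 0.3852 0.0936 0.0044] [ 0.  -0.1  0.2  0.1 -0.2 -0.3  0.   0.3]
u [0.5664 0.3849 0.0936 0.0047] [ 0.3 -0.  -0.2 -0.2 -0.   0.1 -0.1  0.1]
tip in unit [-0.06628115 -0.10747228] rel yaw deg 7.87786408186045
butt world [[0.53001395 0.18423001 0.01      ]] foot [[0.51033108 0.30755206 0.        ]]
```

```bash
cat >> h.py <<'E'
from scipy.spatial.transform import Rotation as R
def move(target,yaw=None):
    s=env.sense();M=R.from_rotvec(s["tool_rot"]).as_matrix();d=M.T@(np.array(target)-s["position"])*1e3
    y=np.arctan2(M[1,0],M[0,0]);t=None if yaw is None else -(yaw-y)
    print("t",round(s["t"],2),"pos",np.round(s["position"],4),"yaw",round(np.degrees(y),2),"tilt",np.round(M[:,2],4),"delta mm",np.round(d,1),"turn",t, "F",np.round(s["contact_force"],1))
E
python3 - <<'E'
from h import *
move([.40,-.27,.2],np.radians(103.2));move([.538,.15,.15],np.radians(103.2))
E
```

```text
t 0.6 pos [ 0.2701 -0.6728  0.2406] yaw 21.88 tilt [-0. -0. -1.] delta mm [ 270.6 -325.4   40.6] turn -1.4193326249039082 F [-0.6  0.7  0.1]
t 0.6 pos [ 0.2701 -0.6728  0.2406] yaw 21.88 tilt [-0. -0. -1.] delta mm [ 555.2 -663.7   90.6] turn -1.4193326249039082 F [-0.6  0.7  0.1]
```

```bash
python3 -m creep '[[0,26,-31,0,-0.07],[0,52,-62,0,-0.14],[0,78,-93,0,-0.21],[0,104,-124,0,-0.28],[0,130,-155,0,-0.35],[0,156,-186,0,-0.43],[0,182,-217,0,-0.5],[0,208,-248,0,-0.57],[0,234,-280,0,-0.64],[0,260,-311,0,-0.71],[0,286,-342,0,-0.78],[0,312,-373,0,-0.85],[0,338,-404,10,-0.92],[0,364,-435,20,-1.0],[0,390,-466,30,-1.07],[0,416,-497,40,-1.14],[0,442,-528,50,-1.21],[0,468,-559,60,-1.28],[0,494,-590,70,-1.35],[0,520,-621,80,-1.419]]' 20; python3 - <<'E'
from h import *
move([.538,.15,.1],np.radians(103.2))
E
```

```text
t: 2.27
position: [0.5218, 0.0992, 0.1603]
tool_rot: [1.948, 2.464, 0.0]
contact_force: [1.3, 0.2, 0.9]
width: 0.0004
t 2.27 pos [0.5218 0.0992 0.1603] yaw 103.36 tilt [ 6.e-04 -1.e-04 -1.e+00] delta mm [45.7 27.5 60.3] turn 0.0028696814137596505 F [1.3 0.2 0.9]
```

```bash
python3 -m creep '[[0,23,14,20,0],[0,45,27,45,0],[0,45,27,75,0],[0,45,27,95,0],[0,45,27,105,0],[0,45,27,105,0]]'; python3 - <<'E'
from h import *
import cv2
move([.538,.15,.027],np.radians(103.2))
cv2.imwrite("pics/c1.png",cv2.resize(vision.snapshot("scene")[170:320,170:370,::-1],None,fx=4,fy=4,interpolation=cv2.INTER_CUBIC))
cv2.imwrite("pics/c2.png",cv2.resize(vision.snapshot("top")[160:280,180:340,::-1],None,fx=5,fy=5,interpolation=cv2.INTER_CUBIC))
E
```

```text
t: 2.77
position: [0.5367, 0.149, 0.0535]
tool_rot: [-1.947, -2.464, 0.004]
contact_force: [-0.1, 0.3, 0.3]
width: 0.0005
t 2.77 pos [0.5367 0.149  0.0535] yaw 103.39 tilt [-0.0024 -0.0013 -1.    ] delta mm [ 0.7  1.6 26.5] turn 0.0033721910853363735 F [-0.1  0.3  0.3]
```

View pics/c1.png

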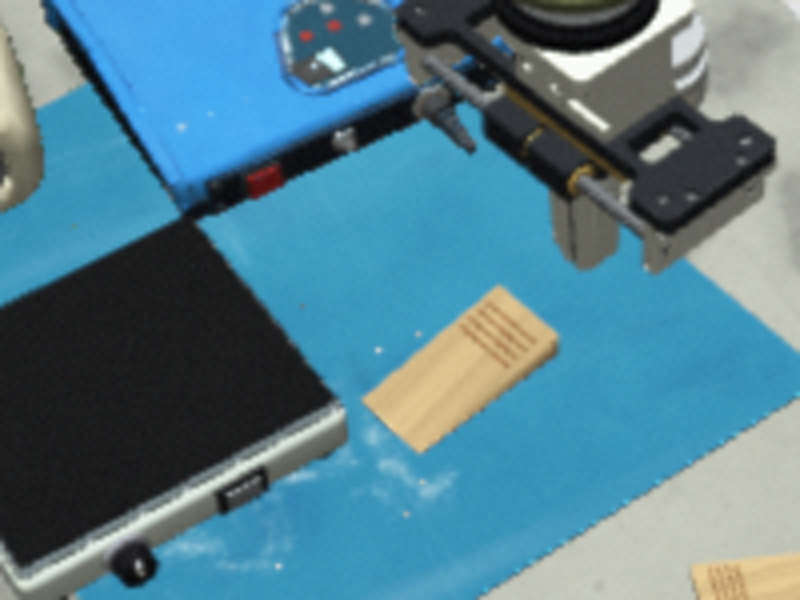

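View pics/c2.png

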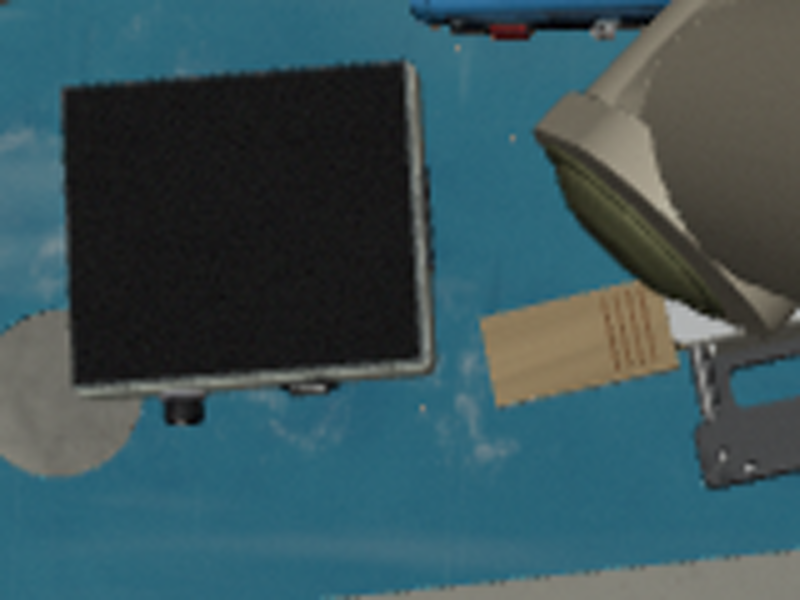

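```bash
python3 -m creep '[[0,0,1,12,0],[0,0,1,24,0],[0,0,1,26,0],[0,0,1,26,0],[0,6,1,26,0],[0,12,1,26,0],[0,18,1,26,0],[0,21,1,26,0],[0,21,1,26,0],[0,21,1,26,0]]'; python3 - <<'E'
from h import *
move([.538,.15,.027],np.radians(95.4))
E
```

```text
t: 3.7
position: [0.534, 0.1701, 0.03]
tool_rot: [1.947, 2.465, 0.001]
contact_force: [0.5, 0.4, 0.8]
width: 0.0006
t 3.7 pos [0.534  0.1701 0.03  ] yaw 103.39 tilt [ 1.e-03 -2.e-04 -1.e+00] delta mm [-20.5  -0.8   3. ] turn 0.13946161966535175 F [0.5 0.4 0.8]
```

```bash
python3 - <<'E'
from h import *
U=[.5653,.385,.0937]
p=tf(*U,[-.062,-.1835,.028])[0];print(p)
move(p,np.radians(95.4))
E
```

```text
[0.52074077 0.19650404 0.028     ]
t 3.7 pos [0.534  0.1701 0.03  ] yaw 103.39 tilt [ 1.e-03 -2.e-04 -1.e+00] delta mm [28.8 -6.8  2. ] turn 0.13946161966535175 F [0.5 0.4 0.8]
```

```bash
python3 -m creep '[[0,3,0,2,0],[0,6,0,2,0],[0,8,-0.6,2,0.02],[0,11,-1.5,2,0.035],[0,14,-2.5,2,0.05],[0,17,-3.5,2,0.07],[0,20,-4.5,2,0.085],[0,23,-5.5,2,0.105],[0,26,-6.2,2,0.125],[0,29,-6.8,2,0.14],[0,29,-6.8,2,0.14],[0,29,-6.8,2,0.14]]'; python3 - <<'E'
from h import *
import cv2
move([.52074,.1965,.027],np.radians(95.4))
cv2.imwrite("pics/d1.png",cv2.resize(vision.snapshot("scene")[205:340,130:330,::-1],None,fx=4,fy=4,interpolation=cv2.INTER_CUBIC))
cv2.imwrite("pics/d2.png",cv2.resize(vision.snapshot("top")[160:260,180:330,::-1],None,fx=5,fy=5,interpolation=cv2.INTER_CUBIC))
E
```

```text
t: 4.7
position: [0.5206, 0.1971, 0.028]
tool_rot: [2.114, 2.323, 0.001]
contact_force: [-0.1, 0.4, 0.2]
width: 0.0002
t 4.7 pos [0.5206 0.1971 0.028 ] yaw 95.4 tilt [ 0.0011 -0.     -1.    ] delta mm [-0.6  0.   1. ] turn 2.080293976192138e-06 F [-0.1  0.4  0.2]
```

View pics/d1.png

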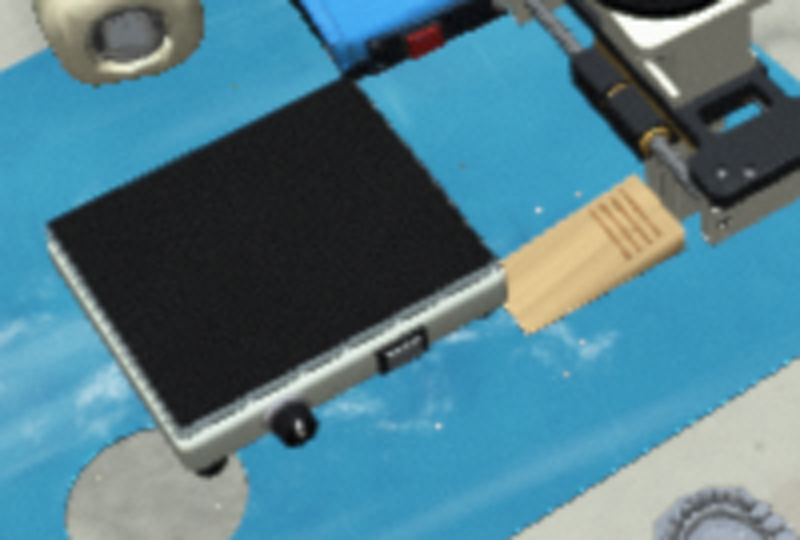

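View pics/d2.png

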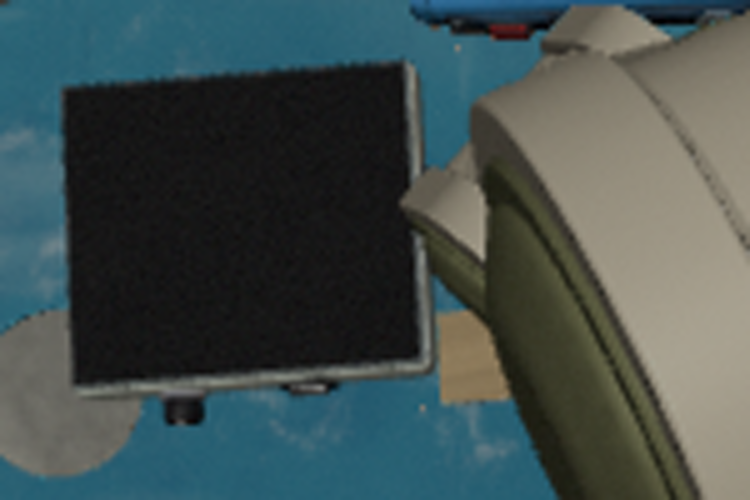

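```bash
python3 - <<'E'
from h import *
U=[.5653,.385,.0937]
o={"scene":(b1([(528,333),(686,236),(636,177)]),[0,2,3]),"top":(b2([(441,402)]),[0])}
f=lambda v:np.concatenate([(proj(c,tf(*v,WL[i]))-p).ravel() for c,(p,i) in o.items()])
r=least_squares(f,(.515,.25,3.23));W=r.x
print(W,np.round(r.fun,1),"tip",rel(U,W,[0,-.045,0]),np.degrees(W[2]-U[2]-np.pi),"butt",rel(U,W,[0,.045,0]))
s=env.sense()["position"];print(rel([*U[:2],U[2]],[s[0],s[1],0],[0,0,0]))
E
```

```text
[0.51514109 0.25105013 3.21177244] [-0.3  0.8 -0.1 -0.4  0.5 -0.2  0.1 -0.2] tip [-0.06141332 -0.08368171] -1.3476089393690134 butt [-0.06352994 -0.17365682]
[-0.0619362  -0.18328209]
```

```bash
python3 -m creep '[[0,2,0,0,0],[0,4,0,0,0],[0,6,0,0,0],[0,8,0,0,0],[0,10,0,0,0],[0,12,0,0,0],[0,14,0,0,0],[0,16,0,0,0],[0,16,0,0,0]]'
for i in 1; do python3 -m creep '[[0,1,0,0,0],[0,2,0,0,0],[0,3,0,0,0]]';python3 -m creep '[[0,1,0,0,0],[0,2,0,0,0],[0,3,0,0,0]]'; done; python3 - <<'E'
from h import *
import cv2
move([.52074,.1965,.028],np.radians(95.4))
cv2.imwrite("pics/e1.png",cv2.resize(vision.snapshot("scene")[205:340,130:330,::-1],None,fx=4,fy=4,interpolation=cv2.INTER_CUBIC))
E
```

```text
t: 5.55
position: [0.5193, 0.2133, 0.028]
tool_rot: [2.114, 2.323, 0.002]
contact_force: [-0.1, 0.2, 0.3]
width: 0.0006
t: 5.8
position: [0.5189, 0.2163, 0.028]
tool_rot: [2.114, 2.323, 0.002]
contact_force: [-0.2, -1.0, -0.7]
width: 0.0005
t: 6.05
position: [0.5187, 0.2194, 0.028]
tool_rot: [2.114, 2.323, 0.002]
contact_force: [0.1, 0.2, -0.4]
width: 0.0004
t 6.05 pos [0.5187 0.2194 0.028 ] yaw 95.4 tilt [ 1.2e-03  2.0e-04 -1.0e+00] delta mm [-23.   -0.1   0. ] turn 5.540502259582247e-05 F [ 0.1  0.2 -0.4]
```

View pics/e1.png

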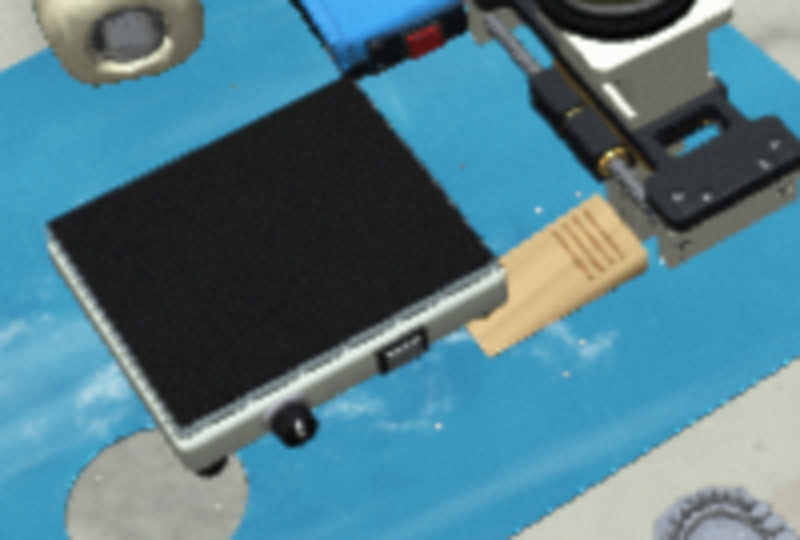

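The wedge is still straight and has gone about 22 mm further in (tip corner at px (490,357)). There's no reaction force yet.

```bash
python3 -m creep '[[0,1,0,0,0],[0,2,0,0,0],[0,2,0,0,0]]'|grep -E "pos|force";python3 -m creep '[[0,1,0,0,0],[0,2,0,0,0],[0,2,0,0,0]]'|grep -E "pos|force"
```

```text
position: [0.5185, 0.2221, 0.028]
contact_force: [0.1, -0.2, -0.4]
position: [0.5182, 0.2244, 0.028]
contact_force: [1.2, 0.0, 0.5]
```

```bash
python3 -m creep '[[0,1,0,0,0],[0,2,0,0,0]]'|grep -E "pos|force"
```

```text
position: [0.518, 0.2264, 0.028]
contact_force: [-0.3, -0.4, 0.5]
```

```bash
python3 -m creep '[[0,1,0,0,0],[0,1.5,0,0,0]]'|grep -E "pos|force"
```

```text
position: [0.5178, 0.2281, 0.028]
contact_force: [-0.3, -0.2, 1.0]
```

```bash
python3 -m creep '[[0,1,0,0,0],[0,1.5,0,0,0]]'|grep -E "pos|force"
```

```text
position: [0.5177, 0.2298, 0.028]
contact_force: [-0.5, -0.6, -0.2]
```

```bash
python3 -m creep '[[0,1,0,0,0],[0,1.5,0,0,0]]'|grep -E "pos|force"
```

```text
position: [0.5175, 0.2315, 0.028]
contact_force: [0.5, -1.3, 1.1]
```

```bash
python3 -m creep '[[0,0.5,0,0,0]]'|grep -E "pos|force";python3 -m creep '[[0,0.3,0,0,0]]'|grep -E "pos|force"; python3 - <<'E'
from h import *
import cv2
im=vision.snapshot("scene")[:,:,::-1];cv2.imwrite("pics/f_full.png",im)
cv2.imwrite("pics/f1.png",cv2.resize(im[205:340,130:330],None,fx=4,fy=4,interpolation=cv2.INTER_CUBIC))
print(env.sense()["contact_force"])
a=cv2.imread("pics/a_scene.png").astype(int)
d=np.abs(a-im)[205:290,140:250].sum(2);print((d>60).sum(),d.mean())
E
```

```text
position: [0.5175, 0.2321, 0.028]
contact_force: [0.6, 0.2, -0.3]
position: [0.5174, 0.2325, 0.028]
contact_force: [-0.4, -0.6, 0.2]
[ 0.31655855 -0.53385474 -0.67449911]
142 18.586844919786095
```

View pics/f1.png

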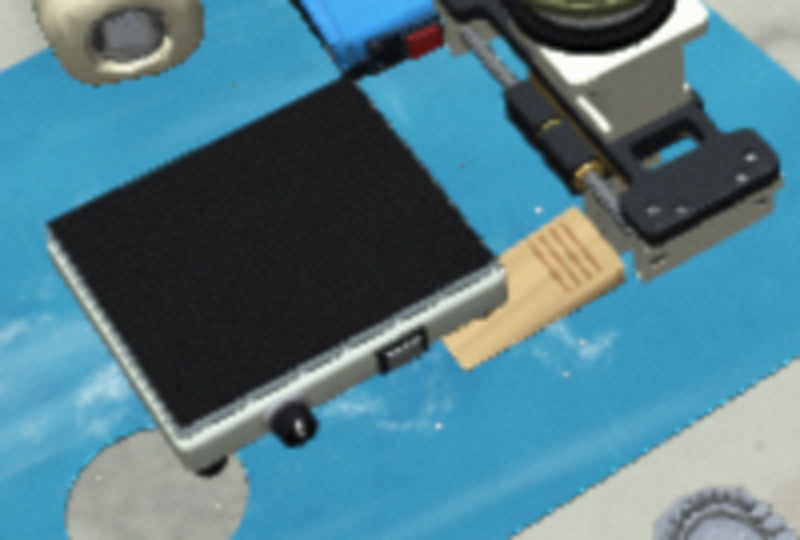

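```bash
python3 -m creep '[[0,1,0,0,0]]'|grep -E "pos|force";python3 -m creep '[[0,0.7,0,0,0]]'|grep -E "pos|force"
```

```text
position: [0.5173, 0.2333, 0.028]
contact_force: [-0.1, -1.9, 0.7]
position: [0.5173, 0.2342, 0.0281]
contact_force: [-0.8, 0.5, -0.9]
```

```bash
python3 -m creep '[[0,1,0,0,0]]'|grep -E "pos|force";python3 -m creep '[[0,0.7,0,0,0]]'|grep -E "pos|force"
```

```text
position: [0.5171, 0.235, 0.028]
contact_force: [1.2, -2.1, 0.9]
position: [0.5171, 0.2353, 0.028]
contact_force: [0.4, -3.1, 1.3]
```

```bash
python3 -m creep '[[0,-6,0,0,0],[0,-12,0,0,0],[0,-12,0,-30,0],[0,-12,0,-65,0],[0,-12,0,-70,0],[0,-12,0,-70,0]]'; python3 - <<'E'
from h import *
import cv2
for c in ("scene","top"):
    im=vision.snapshot(c)[:,:,::-1];cv2.imwrite(f"pics/g_{c}.png",im)
cv2.imwrite("pics/g1.png",cv2.resize(cv2.imread("pics/g_scene.png")[205:340,130:330],None,fx=4,fy=4,interpolation=cv2.INTER_CUBIC))
move([.5103,.3076,.085],np.radians(95.4))
E
```

```text
t: 8.32
position: [0.5194, 0.2232, 0.1002]
tool_rot: [2.113, 2.322, 0.008]
contact_force: [0.5, 0.5, -0.1]
width: 0.0007
t 8.42 pos [0.5182 0.2227 0.0979] yaw 95.4 tilt [ 1.5e-03  2.0e-04 -1.0e+00] delta mm [85.3  0.1 12.9] turn -6.494808886436942e-05 F [ 0.1 -0.2  0.2]
```

View pics/g1.png

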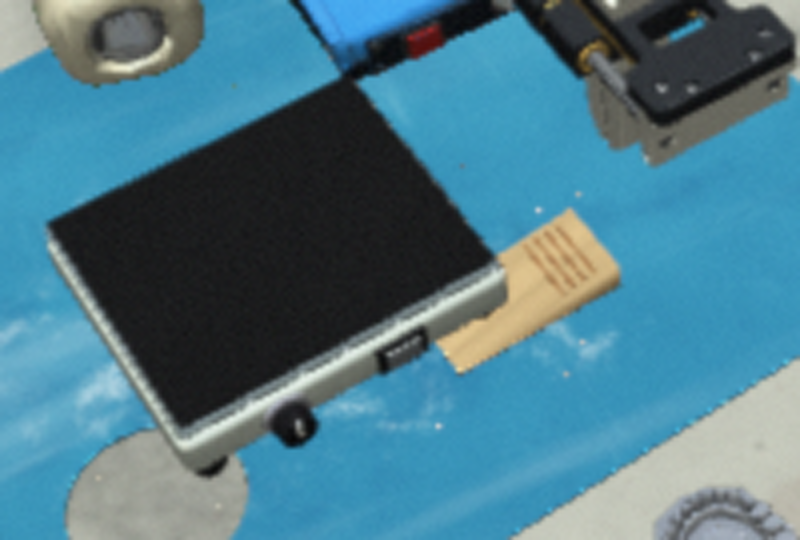

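The unit hasn't moved visibly; its front corner is still at px (505,268). The wedge is under the foot. Next I'll press.

```bash
python3 -m creep '[[0,20,0,0,0],[0,45,0,0,0],[0,70,0,5,0],[0,85,0,15,0],[0,85,0,20,0],[0,85,0,20,0],[0,85,0,20,0]]';python3 -m creep '[[0,0,0,1.5,0],[0,0,0,3,0],[0,0,0,4,0]]'|grep -E "pos|force"; python3 - <<'E'
from h import *
move([.5103,.3076,.072],np.radians(95.4))
E
```

```text
t: 9.0
position: [0.5097, 0.3059, 0.0766]
tool_rot: [2.114, 2.323, -0.003]
contact_force: [0.8, -0.1, -0.9]
width: 0.0005
position: [0.51, 0.3046, 0.0725]
contact_force: [-2.4, -4.1, 6.3]
t 9.25 pos [0.51   0.3046 0.0725] yaw 95.3 tilt [-6.0e-04 -2.8e-03 -1.0e+00] delta mm [2.9 0.6 0.5] turn -0.0017281725566327122 F [-2.4 -4.1  6.3]
```

```bash
python3 -m creep '[[0,0,0,0,0],[0,0,0,0,0]]'|grep -E "pos|force";python3 -m creep '[[0,0,0,0.3,0],[0,0,0,0.3,0]]'|grep -E "pos|force";python3 -m creep '[[0,0,0,0.3,0],[0,0,0,0.3,0]]'|grep -E "pos|force"
```

```text
position: [0.5102, 0.3041, 0.0727]
contact_force: [-0.4, -0.2, -0.2]
position: [0.5104, 0.304, 0.0726]
contact_force: [-0.6, -0.7, 1.5]
position: [0.5104, 0.304, 0.0725]
contact_force: [-0.8, 0.3, 4.2]
```

```bash
python3 -m creep '[[0,0,0,0.3,0],[0,0,0,0.3,0]]'|grep -E "pos|force";python3 -m creep '[[0,0,0,0.3,0],[0,0,0,0.3,0]]'|grep -E "pos|force";python3 -m creep '[[0,0,0,0.3,0],[0,0,0,0.3,0]]'|grep -E "pos|force"
```

```text
position: [0.5103, 0.304, 0.0725]
contact_force: [-0.2, -1.2, 6.2]
position: [0.5103, 0.304, 0.0724]
contact_force: [-1.1, -1.4, 5.8]
position: [0.5103, 0.304, 0.0724]
contact_force: [-1.1, -1.3, 5.7]
```

```bash
python3 -m creep '[[0,0,0,0.7,0],[0,0,0,0.7,0]]'|grep -E "pos|force";python3 -m creep '[[0,0,0,0.7,0],[0,0,0,0.7,0]]'|grep -E "pos|force"
```

```text
position: [0.5103, 0.3039, 0.0723]
contact_force: [-2.8, -2.4, 9.9]
position: [0.5103, 0.3039, 0.0723]
contact_force: [-2.3, -2.2, 9.6]
```

```bash
python3 -m creep '[[0,0,0,0.7,0],[0,0,0,0.7,0]]'|grep -E "pos|force";python3 -m creep '[[0,0,0,0,0],[0,0,0,0,0]]'|grep -E "pos|force"; python3 - <<'E'
from h import *
import cv2
im=vision.snapshot("scene")[:,:,::-1]
cv2.imwrite("pics/i1.png",cv2.resize(im[205:340,130:330],None,fx=4,fy=4,interpolation=cv2.INTER_CUBIC))
E
```

```text
position: [0.5103, 0.304, 0.0723]
contact_force: [-2.1, -1.7, 10.5]
position: [0.5104, 0.3041, 0.0725]
contact_force: [-0.3, -0.6, 4.9]
```

View pics/i1.png

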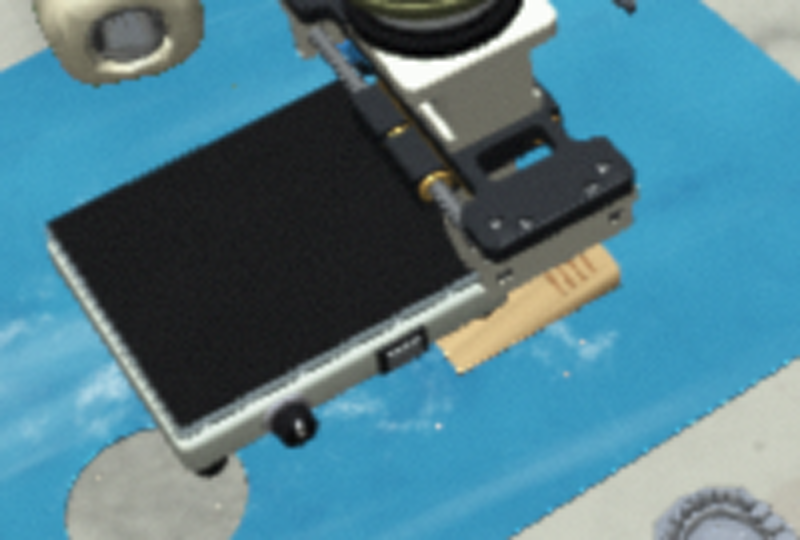

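```bash
python3 - <<'E'
from h import *
U=[.5653,.385,.0937]
o={"scene":(b1([(461,373),(622,268),(573,209)]),[0,2,3])}
f=lambda v:np.concatenate([(proj(c,tf(*v,WL[i]))-p).ravel() for c,(p,i) in o.items()])
r=least_squares(f,(.515,.29,3.23));W=r.x
print(W,np.round(r.fun,1),"tip",rel(U,W,[0,-.045,0]),np.degrees(W[2]-U[2]-np.pi))
E
```

```text
[0.51192702 0.28755745 3.22623293] [ 0.   0.1 -0.2 -0.1  0.1  0. ] tip [-0.06184818 -0.04702322] -0.5190838547048676
```

```bash
python3 -m creep '[[0,0,0,0.4,0],[0,0,0,0.8,0],[0,0,0,0.8,0]]'|grep -E "pos|force";python3 -m creep '[[0,0,0,0.6,0],[0,0,0,0.6,0]]'|grep -E "pos|force";python3 -m creep '[[0,0,0,0.6,0],[0,0,0,0.6,0],[0,0,0,0.6,0],[0,0,0,0.6,0],[0,0,0,0.6,0],[0,0,0,0.6,0]]'|grep -E "pos|force"
```

```text
position: [0.5103, 0.304, 0.0722]
contact_force: [-2.8, -1.6, 13.0]
position: [0.5103, 0.304, 0.0723]
contact_force: [-2.1, -2.3, 12.5]
position: [0.5103, 0.304, 0.0723]
contact_force: [-1.7, -1.5, 11.7]
```

```bash
python3 - <<'E'
from station import env
s=env.sense();print(s["t"],s["contact_force"],s["position"]);print(env.finish_job())
E
```

```text
11.8833 [-1.6787716  -1.54941706 11.73668577] [0.51028486 0.3039961  0.0722706 ]
the job is handed in; nothing more can be done
None
```

I pushed the wedge under the short foot with the closed fingertips, straightening it on the way. I stopped once the push force rose to about 3 N, then pressed on the top over the foot. I handed the job in at t = 11.9 s, still pressing with about 11.7 N; no verdict is reported.

**Wedge position:** the tip came out at about x −0.062 m, y −0.047 m in the vibrator's frame, and about 0.5° askew. That is inside the limits for step 1.

**Firmness:** going from 0 to 10 N, the top gave only about 0.4 mm, so it no longer rocks. By my estimate it is level to under 0.01 rad.

**Vibrator's place:** it showed no visible shift in the camera pictures.

**What I could not check directly:**
- I could not measure the force on the wedge itself.
- I estimated the tilt from the height of the fingertips.
- Push-force readings near first contact scattered by about 1 N.
- I took no final picture of the bystanders. The arm stayed well clear of them.

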